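# Lock a jam jar in the jar vice and twist its tight cap off one-handed

### The arm

A 6-joint arm with a two-finger parallel gripper is mounted at the origin on a cart in front of the work surface, level with it; the furniture and walls round the work are solid. World frame = base frame: x ahead of the robot, y to its left, z up, the work surface at z = 0. Lengths are in mm, angles in rad, forces in N, time in s.
With the tool pointing down it reaches from about 275 to 825 mm from the base axis. Payload 5.2 kg.
Tool frame: the origin (TCP) lies on the centre line of the jaws, within the pads' length; the fingertips stand ctrl.finger_overhang ahead of it and the grasp point (between the pads) lies 3 mm ahead of it (ctrl.finger_overhang is the distance from the TCP to the fingertips, in mm); z points along the fingers, x is the direction in which the jaws open and shut, and the axes are right-handed (so a half turn about z gives the same grasp; the last joint's range is limited). The gripper opens to 93 mm and grips with 3 to 60 N. Pads are 15 mm wide; open, the fingers measure 128 mm over their backs; the gripper's body (75 mm by 188 mm) begins 65 mm behind the grasp point.
Start: joints at [-1.399, 0.259, 1.535, -0, 1.348, -0.203], TCP at [201.368, -511.816, 240.653] pointing down, gripper open.
Joint ranges: [-3.14, 3.14], [-0.91, 2.08], [0.19, 2.58], [-1.22, 4.36], [0.22, 2.71], [-3.12, 3.12]. Speed limits (rad/s): [2.57, 2.57, 3.14, 3.14, 3.14, 3.14].

### API

Orientations are given as a 3x3 rotation matrix whose columns are the frame's x, y, z axes.
In Python, from station import ctrl gives the robot as it stands.
- The arm moves only by the tool apply_moves, never from a script. Its argument "series" is a list of rows, each a list of 7 numbers: the turn, a rotation vector about the tool's x, y, z in degrees, then the shift along the tool's x, y, z in cm, then the closure, from 0 (fully open) to 1 (shut). A call has 1 to 8 rows; each row shifts and turns the pose as measured when the row begins, along the tool's axes as they then stand; what a row does not reach is not made up. A row lasts 1/10 s, in which the tool goes at most 50 mm and 8.59 degrees, less where a joint would pass 70% of its speed; a pose out of reach is approached as far as the arm can. A call with a gripper value outside its range is refused whole. The fingers move at their own pace and stop on an object; "newtons" is the grip in N (left out, the last holds). Time passes only in rows, so rows that do not move let the fingers close. It gives the time, the measured TCP pose, the force and the opening at its end, in the units of the state.
- ctrl.read_state(): the state, without advancing time (a new reading comes with each control period).
- ctrl.snapshot(name): name is "scene" or "side" or "wrist"; returns a dict with "frame" (400x640x3 uint8, red, green, blue), "depth" (400x640 float32, mm along the optical axis (not along the pixel's ray), 0 where there is no reading), "fx", "fy", "cx", "cy" (pixels), "cam_to_world" (4x4, takes a point from camera to world coordinates); the wrist camera has in their place "T_tool_cam" (4x4, takes a point from camera to tool coordinates, whose origin is the TCP and whose axes are the tool frame's). Camera axes: x right, y down, z forward; pixel columns grow to the right and rows downward; lengths in mm; the calibration is good to about 2 mm. The wrist camera is an equidistant fisheye: a pixel r from the principal point sees the ray r / f radians off the axis. A picture is of the moment at which its call begins: read the wrist's pose just before it.
- ctrl.close_job(): hands the job in, once; it reports no verdict.
Trained networks look in a picture, given as the dict that the camera call returned (one of the last four; its "shot" number tells which), for a name from the list of things; names that differ only in an ending like _2 or _b are one class to them, and where a whole thing is asked for, a point or a joint stands for the part that bears it (a point fixed in the world has none). Each returns a list of dicts, best first, with "confidence" (0 to 1); they miss things now and then, are a little off and sometimes report something else, mostly with a low value. They report only what shows in the picture. A call takes as long as a camera call. They do not tell look-alikes from the thing itself.
- ctrl.silhouettes(picture, label): "pixels" (400x640 bool, what is visible of it) and "rect" ([centre column, centre row, width, height] in pixels, round what is visible of it).
- ctrl.mark_of(picture, label): "centre" ([column, row] in pixels: a listed point, or the origin of a listed thing).
The state is a dict: "time_s": time; "joint_pos": joint angles; "qvel": joint speeds; "tau": joint torques, N m; "tool_pos": TCP position; "tool_rot": TCP orientation; "ft_force": force on the tool from outside, world axes, zero at the start; "torque": the same for the moment, N m; "width": finger opening in mm.
Only numpy, scipy, OpenCV 4.12 (cv2) and the standard library are available. Lean on these libraries where they do the work, as an engineer would, in place of code of your own. Each camera call takes 0.05 s, during which the arm holds its last target. There are 200 camera calls.

### The job

Get the jam jar open one-handed with the jar vice: swing the vice's gate shut against the jar, take the red-knobbed locking pin out of its parking boss, push it fully home through the fork and the gate's lug, and let go of it. Then unscrew the tight brass-coloured cap (anticlockwise from above) with the jar staying put in the vice; as soon as the thread lets go, lift the cap straight up, clear of the rim by no more than about two centimetres, and finish still holding it there, level and centred over the open jar. Leave the other things on the worktop where they are.

Things in the scene. Friction and masses are not known exactly. Their poses are not given: they have to be found in the camera images.
- vice: Jar vice, fixed on the worktop, right or left of the sink: beech board 156 mm square, top 16 mm up; a 58 mm high beech cradle, round, open to its -x side, where a steel gate swings. Origin: on the worktop below the jar; z up, x from gate to cradle, y left of x. In this frame (x, y mm): fork -58, -62; gate hinge -58, +62; brown pin boss +5, -62 (26 mm square, 52 mm high).
- gate (a joint): Gate angle, rad: 0 = shut (lug in line with the fork, V pads within 1 mm of the jar's corner), grows as the gate swings out to the vice's -x side (clockwise from above), at most 0.9. Starts 0.25 to 0.6 open, turns with little friction (about 1 N at the handle) and stays where it is left; only the pin locks it.
- gate_hinge (a point): The gate's vertical hinge axis, 36 mm above the worktop.
- gate_handle (a point): On the gate's upright black handle (16 mm diameter, 48 to 84 mm above the worktop; this point at 72 mm), half-way along the gate bar, 63 mm from the hinge axis. With the gate shut it is at x = -70, y = 0 mm in the vice's frame. Push it toward the jar or pinch it from above. Its axes turn with the gate; at gate = 0 they are the vice's.
- gate_lug (a point): Centre of the hole in the lug at the gate's free end, on the lug's upper face, 42 mm above the worktop; lug 12 mm thick, 12 mm chamfered hole, 124 mm from the hinge axis.
- fork_hole (a point): Mouth of the hole in the upper fork plate, on its upper face, 52 mm above the worktop. Upper and lower plate 30 x 30 mm, 8 and 12 mm thick, with 12 mm holes, chamfered at the top; the lug goes between them.
- pin: Headed locking pin, loose, 60 g, standing upright in the boss. Shank 10 mm diameter, 34 mm long, tapered tip; flange 21 mm diameter, 4 mm thick; above it a red knob 18 mm diameter, 30 mm high. Origin: centre of the flange's underside, which rests on the boss or, fully home, on the fork (origin then at fork_hole); z up along the pin. Knob top 34 mm above the origin.
- jar: Square jam jar (body 58 x 58 mm, 0.4 kg, glass with red jam), loose, standing on the vice's board in the cradle with a corner toward the gate. Only the shut and pinned gate keeps it from turning with the cap. Origin: centre of its underside, 16 mm above the worktop; its x axis is the vice's x axis.
- jar_rim (a point): Centre of the jar's rim, 93 mm above the jar's underside (109 mm above the worktop).
- cap: Brass-coloured twist-off cap, loose, 62 mm diameter, 18 mm high, 35 g. Origin: centre of its lower edge, 15 mm below the rim while screwed on; cap top then 112 mm above the worktop. A sprung seal presses its three lugs up under the thread: about 0.4 N m to start it. It lets go some 65 degrees anticlockwise from above and can be lifted off from there to 100, where the lugs meet a stop.
- tin: Small food tin with a paper label, 57 mm diameter, 72 mm high, a bystander, on the other side of the sink from the vice.
- salt: Salt shaker with a grey top, 44 mm diameter, 90 mm high, a bystander at the right, toward the wall.
- spice: Glass spice jar with a black lid, 41 mm diameter, 105 mm high, a bystander at the left, toward the wall.
- teaspoon_2: Steel teaspoon lying on the worktop in front of the sink, a bystander.
Not all that is in view belongs to the job. There is more than one size of the cap; the one meant has the size given above.

How it is judged:
By the outcome, as a careful person would: the job done as asked, in the order asked, and still so for the second after the job is handed in, while the arm keeps its last pose, push and grip.
It also fails if it takes over 61 s, if anything falls off the work surface, if the arm or the gripper's body presses on something with over 40 N, if the wrist force passes 120 N, or if a joint passes its speed limit or range.

## Working session

There is one attempt and no reset: what is moved stays moved. The work goes in short steps, Python scripts to look and compute and a tool call to move; the robot and the scene stay as the last step left them, time stands still between calls to the robot, and variables do not carry over. Pictures are saved under pics/ and viewed, about 8 in all and at most 12, crops included, and the job is handed in when it is done.

Besides the shell and the picture viewer there is one more tool, called after "Call:" as name(argument=value, ...), one argument or row to a line, values as JSON. apply_moves: Moves the arm, as the interface text tells. Its arguments: {"type":"object","properties":{"series":{"type":"array"},"newtons":{"type":"number"}},"required":["series"]}

```bash
ls; mkdir -p pics; cat > h.py <<'E'
import numpy as np, cv2
from station import ctrl
def save(s,n,crop=None,scale=1):
    f=s["frame"]
    if crop: f=f[crop[1]:crop[3],crop[0]:crop[2]]
    f=cv2.resize(f,None,fx=scale,fy=scale,interpolation=cv2.INTER_CUBIC)
    cv2.imwrite("pics/"+n+".png",f[:,:,::-1])
def ray(s,px,st=None):
    u,v=px
    if "T_tool_cam" in s:
        a=(u-s["cx"])/s["fx"];b=(v-s["cy"])/s["fy"];r=np.hypot(a,b)+1e-12
        d=np.array([a/r*np.sin(r),b/r*np.sin(r),np.cos(r)])
        T=np.eye(4);T[:3,:3]=np.array(st["tool_rot"]);T[:3,3]=st["tool_pos"];T=T@s["T_tool_cam"]
    else:
        d=np.array([(u-s["cx"])/s["fx"],(v-s["cy"])/s["fy"],1.]);T=np.array(s["cam_to_world"])
    d=T[:3,:3]@d
    return T[:3,3],d/np.linalg.norm(d)
def atz(s,px,z,st=None):
    o,d=ray(s,px,st);return o+d*(z-o[2])/d[2]
def tri(rays):
    A=np.zeros((3,3));b=np.zeros(3)
    for o,d in rays:
        P=np.eye(3)-np.outer(d,d);A+=P;b+=P@o
    p=np.linalg.solve(A,b)
    res=[np.linalg.norm((np.eye(3)-np.outer(d,d))@(p-o)) for o,d in rays]
    return p,res
E
python3 - <<'E'
from h import *
np.set_printoptions(precision=1,suppress=True)
print(ctrl.finger_overhang)
S={}
for n in ("scene","side","wrist"):
    st=ctrl.read_state(); s=ctrl.snapshot(n); S[n]=(s,st); save(s,n+"0")
    for l in ("vice","gate_hinge","gate_handle","gate_lug","fork_hole","pin","jar","jar_rim","cap","tin"):
        m=ctrl.mark_of(s,l)
        print(n,l,[(np.round(x["centre"]).tolist(),round(x["confidence"],2)) for x in m[:3]])
st=ctrl.read_state();print(st)
a=cv2.imread("pics/scene0.png");b=cv2.imread("pics/side0.png")
E
```

```text
pics
22.0
scene vice [([346.0, 251.0], 0.77), ([342.0, 256.0], 0.15)]
scene gate_hinge [([314.0, 245.0], 0.64)]
scene gate_handle [([318.0, 243.0], 0.69), ([342.0, 222.0], 0.58)]
scene gate_lug [([329.0, 261.0], 0.75)]
scene fork_hole [([346.0, 253.0], 0.81), ([319.0, 240.0], 0.44)]
scene pin []
scene jar [([341.0, 245.0], 0.54)]
scene jar_rim [([344.0, 222.0], 0.68)]
scene cap [([435.0, 310.0], 0.78), ([402.0, 269.0], 0.62), ([343.0, 227.0], 0.61)]
scene tin [([266.0, 233.0], 0.64), ([210.0, 187.0], 0.41)]
side vice [([320.0, 258.0], 0.78), ([320.0, 234.0], 0.68)]
side gate_hinge [([303.0, 238.0], 0.69)]
side gate_handle []
side gate_lug [([289.0, 260.0], 0.56)]
side fork_hole [([302.0, 261.0], 0.57)]
side pin [([325.0, 261.0], 0.55)]
side jar [([322.0, 260.0], 0.81), ([286.0, 258.0], 0.46)]
side jar_rim [([320.0, 236.0], 0.62)]
side cap [([331.0, 352.0], 0.63), ([351.0, 307.0], 0.62), ([321.0, 238.0], 0.61)]
side tin [([290.0, 165.0], 0.7)]
wrist vice []
wrist gate_hinge []
wrist gate_handle []
wrist gate_lug []
wrist fork_hole []
wrist pin []
wrist jar []
wrist jar_rim []
wrist cap [([502.0, 33.0], 0.74)]
wrist tin []
{'time_s': 1.65, 'joint_pos': array([-1.4,  0.3,  1.5,  0. ,  1.3, -0.2]), 'qvel': array([-0.,  0., -0., -0.,  0., -0.]), 'tau': array([ -0. , -43.7, -28.4,   0.1,   0. ,  -0. ]), 'tool_pos': array([ 201.4, -511.8,  240.6]), 'tool_rot': array([[ 0.4, -0.9,  0. ],
       [-0.9, -0.4,  0. ],
       [-0. , -0. , -1. ]]), 'ft_force': array([ 0.1, -0.3, -0.2]), 'torque': array([ 0.1, -0.1,  0. ]), 'width': 92.82578866120774}
```

```bash
python3 - <<'E'
import cv2,numpy as np
a=cv2.imread("pics/scene0.png");b=cv2.imread("pics/side0.png")
f=lambda i,x0,y0,x1,y1:cv2.resize(i[y0:y1,x0:x1],(400,300),interpolation=cv2.INTER_CUBIC)
top=np.hstack([cv2.resize(a,(400,250)),cv2.resize(b,(400,250))])
bot=np.hstack([f(a,280,190,400,280),f(b,250,200,370,290)])
cv2.imwrite("pics/c0.png",np.vstack([top,bot]))
E
```

```text
(no output)
```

View pics/c0.png

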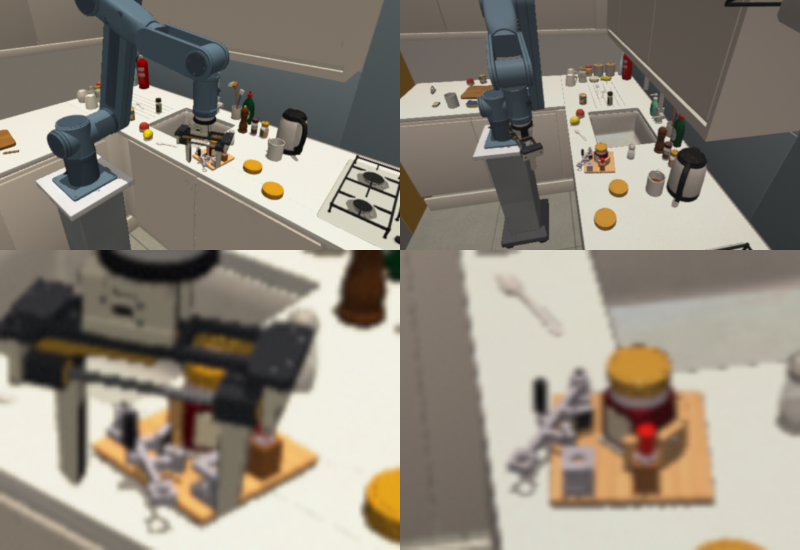

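The cap wanted is on the jar, at side (321,238) and scene (343,224). The two loose brass caps, at side (351,307) and (331,352), are look-alikes. The pin's red knob is at about side (324,256), in the brown boss, and the gate is open to the left.

```bash
cat >> h.py <<'E'
def marks(s,names):
    return {l:(ctrl.mark_of(s,l)) for l in names}
E
python3 - <<'E'
from h import *
np.set_printoptions(precision=1,suppress=True)
A=ctrl.snapshot("scene");B=ctrl.snapshot("side")
print("cams",A["cam_to_world"][:3,3],B["cam_to_world"][:3,3])
for l,a,b in (("lug",(329,261),(289,260)),("hinge",(314,245),(303,238)),("rim",(344,222),(320,236)),("fork",(346,253),(302,261)),("vice",(342,256),(320,258))):
    p,r=tri([ray(A,a),ray(B,b)]);print(l,p,r)
for l,px,z in (("hinge",(303,238),36),("lug",(289,260),42),("fork",(302,261),52),("pin",(325,261),52),("jar",(322,260),16),("rim",(320,236),109),("cap2",(351,307),0),("cap3",(331,352),0),("tin",(290,165),0)):
    print(l,atz(B,px,z))
for l in ("cap","pin","salt"):
    for m in ctrl.silhouettes(B,l)[:4]:
        k=m["pixels"]; d=B["depth"][k]; v,u=np.nonzero(k)
        P=np.array([np.array(B["cam_to_world"][:3,:3])@[(x-B["cx"])/B["fx"]*z,(y-B["cy"])/B["fy"]*z,z]+B["cam_to_world"][:3,3] for x,y,z in zip(u,v,d) if z>0])
        print(l,round(m["confidence"],2),m["rect"],len(P),P.min(0),P.max(0),np.median(P,0))
E
```

```text
cams [-403.9 -982.1  766.2] [  337.7 -1261.1   860.4]
lug [ 420.5 -357.    35.8] [np.float64(4.1890695116352115), np.float64(4.189069511635044)]
hinge [ 482.1 -244.3   19.2] [np.float64(9.853118798045998), np.float64(9.853118798046001)]
rim [ 524.2 -334.   108.6] [np.float64(2.655496194712512), np.float64(2.655496194712406)]
fork [ 457.2 -392.    59.5] [np.float64(2.3019248268210597), np.float64(2.3019248268209047)]
vice [ 526.5 -325.6   -8.8] [np.float64(10.380496855167065), np.float64(10.380496855167157)]
hinge [ 482.  -249.5   36. ]
lug [ 420.8 -357.7   42. ]
fork [ 458.9 -380.5   52. ]
pin [ 529.3 -393.3   52. ]
jar [ 529.1 -348.2   16. ]
rim [ 523.3 -338.7  109. ]
cap2 [ 576.6 -541.8    0. ]
cap3 [ 488.4 -675.4    0. ]
tin [511.4 351.7   0. ]
cap 0.98 [327.9, 349.2, 33.5, 38.2] 1048 [ 435.3 -724.9   -1.3] [ 524.2 -635.5   31.7] [ 478.6 -687.7   26.6]
cap 0.87 [351.1, 303.4, 29.1, 27.3] 763 [ 528.2 -580.    -2.6] [ 627.3 -470.7   32.1] [ 570.9 -541.2   26.3]
cap 0.49 [320.8, 236.0, 19.2, 15.2] 270 [ 498.1 -367.9 -219.1] [658.4 119.1 117.1] [ 528.6 -342.8  112.5]
cap 0.37 [313.9, 255.8, 60.9, 45.1] 1470 [ 397.6 -422.9   -1.2] [ 613.7 -249.4   85.8] [ 492.4 -371.7   20.2]
pin 0.63 [324.2, 257.3, 5.9, 16.4] 54 [ 515.6 -406.6   53.3] [ 531.1 -394.4   88.6] [ 523.5 -401.7   70.2]
salt 0.76 [370.9, 242.8, 7.5, 23.8] 262 [ 676.2 -344.5    0.4] [ 717.1 -306.7   90.2] [ 693.1 -334.2   48. ]
```

```bash
cat >> h.py <<'E'
def delta(st,target,yaw=None):
    """tool-frame shift cm to world target; yaw: world deg of tool x"""
    R=np.array(st["tool_rot"]);d=R.T@(np.array(target)-st["tool_pos"])/10
    cur=np.degrees(np.arctan2(R[1,0],R[0,0]))
    print("pos",np.round(st["tool_pos"],1),"toolx yaw",round(cur,2),"tilt z",np.round(R[:,2],3),"shift cm",np.round(d,2), "F",np.round(st["ft_force"],1),"w",round(st["width"],1),"t",st["time_s"])
    if yaw is not None: print("turn about tool z:",round(-((yaw-cur+180)%360-180),2))
E
python3 - <<'E'
from h import *
np.set_printoptions(precision=3,suppress=True)
st=ctrl.read_state();s=ctrl.snapshot("wrist");print(s["T_tool_cam"],s["fx"],s["cx"],s["cy"])
print(st["tool_rot"])
delta(st,[490,-340,240],-100)
E
```

```text
[[   1.       0.       0.001    1.048]
 [  -0.001    0.954    0.3    -82.955]
 [  -0.001   -0.3      0.954 -145.189]
 [   0.       0.       0.       1.   ]] 309.70691628693146 319.8275125056619 195.46350091873018
[[ 0.366 -0.931  0.   ]
 [-0.931 -0.366 -0.   ]
 [ 0.    -0.    -1.   ]]
pos [ 201.4 -511.8  240.7] toolx yaw -68.53 tilt z [ 0. -0. -1.] shift cm [ -5.42 -33.15   0.07] F [ 0.5 -0.1 -0.7] w 93.2 t 1.9
turn about tool z: 31.47
```

Call:
apply_moves(
  series=[
    [0,0,0,-1.15,-4.8,0,0],
    [0,0,0,-1.15,-4.8,0,0],
    [0,0,0,-1.15,-4.8,0,0],
    [0,0,0,-1.15,-4.8,0,0],
    [0,0,0,-1.15,-4.8,0,0],
    [0,0,0,-1.15,-4.8,0,0],
  ],
)

```text
time_s: 2.55
tool_pos: [445.5, -344.6, 240.2]
tool_rot: [[0.353, -0.936, -0.001], [-0.936, -0.353, -0.004], [0.003, 0.002, -1.0]]
ft_force: [1.2, -0.2, -0.2]
width: 93.0
```

Call:
apply_moves(
  series=[
    [0,0,8,0,0,0,0.6],
    [0,0,8,0,0,0,1],
    [0,0,8,0,0,0,1],
    [0,0,7.5,0,0,0,1],
    [0,0,0,0,0,0,1],
    [0,0,0,0,0,0,1],
  ],
)

```text
time_s: 3.15
tool_pos: [452.7, -337.5, 239.9]
tool_rot: [[-0.192, -0.981, 0.001], [-0.981, 0.192, -0.002], [0.002, -0.002, -1.0]]
ft_force: [0.0, -0.6, 0.2]
width: 49.4
```

```bash
python3 - <<'E'
from h import *
np.set_printoptions(precision=1,suppress=True)
st=ctrl.read_state();s=ctrl.snapshot("wrist");save(s,"w1",(120,60,520,360),2)
B=ctrl.snapshot("side")
delta(st,[430,-340,120],-100)
Z=dict(gate_hinge=36,gate_handle=72,gate_lug=42,fork_hole=52,pin=52,jar=16,jar_rim=109,cap=94,vice=0)
for l,z in Z.items():
    a=ctrl.mark_of(s,l);b=ctrl.mark_of(B,l)
    for x in a[:2]: print(l,np.round(x["centre"]),round(x["confidence"],2),atz(s,x["centre"],z,st))
    if a and b:
        p,r=tri([ray(s,a[0]["centre"],st),ray(B,b[0]["centre"])]);print("   tri",p,r[0],b[0]["confidence"])
E
```

```text
pos [ 452.7 -337.5  239.9] toolx yaw -101.05 tilt z [ 0. -0. -1.] shift cm [ 0.7  2.2 12. ] F [ 0.  -0.6  0.2] w 49.4 t 3.15
turn about tool z: -1.05
gate_hinge [253. 163.] 0.96 [ 480.8 -265.8   36. ]
   tri [ 478.8 -266.4   42.8] 3.15196822713961 0.76
gate_handle [294. 206.] 0.96 [ 432.  -307.7   72. ]
gate_handle [299. 115.] 0.26 [ 525.4 -332.6   72. ]
   tri [ 432.6 -308.    70. ] 1.2671004768707308 0.77
gate_lug [353. 211.] 0.61 [ 403.2 -369.7   42. ]
   tri [ 409.  -370.    52.1] 2.03076097449721 0.56
fork_hole [360. 165.] 0.85 [ 458.6 -385.9   52. ]
   tri [ 458.5 -385.2   56.7] 1.1945788572023617 0.63
pin [361. 110.] 0.71 [ 517.5 -396.8   52. ]
   tri [ 523.9 -396.4   65.6] 5.909645400579581 0.59
cap [540. 115.] 0.97 [ 490.6 -597.1   94. ]
cap [298. 114.] 0.78 [ 527.1 -333.    94. ]
   tri [ 480.  -676.3   -0.1] 3.6717345476047343 0.92
```

View pics/w1.png

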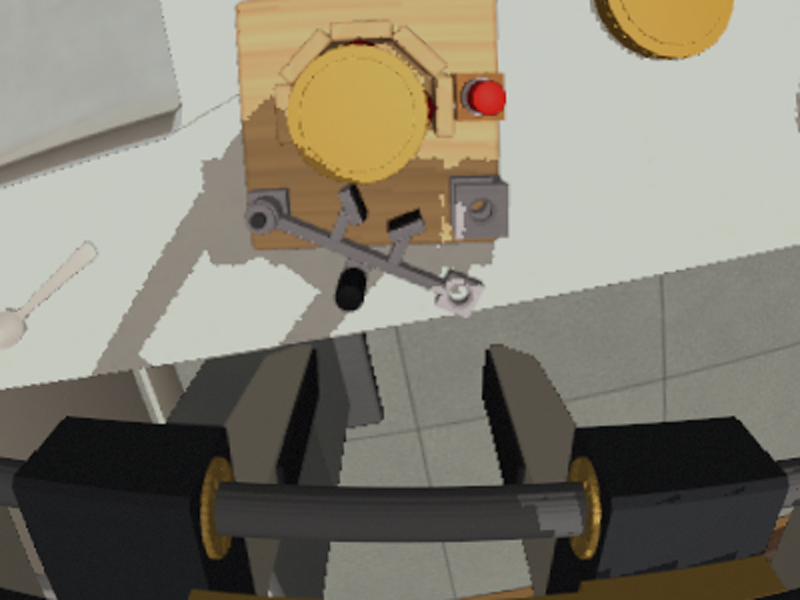

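The picture confirms the layout, in crop pixels. The 62 mm cap is on the jar (358,115), the red knob in the boss (487,97), the fork hole (481,209), the gate handle (350,288) and the lug (458,292). The gate is about 0.46 rad open. I'll push it shut with closed fingers.

Call:
apply_moves(
  series=[
    [0,0,0,-1,2.65,0,1],
    [0,0,0,-0.9,2.65,0,1],
    [0,0,0,0,0,4.1,1],
    [0,0,0,0,0,4.1,1],
    [0,0,0,0,0,4.1,1],
    [0,0,0,0,0,4.1,1],
    [0,0,0,0,0,0,1],
  ],
)

```text
time_s: 4.85
tool_pos: [405.2, -310.6, 74.5]
tool_rot: [[-0.195, -0.981, 0.008], [-0.981, 0.195, -0.01], [0.008, -0.01, -1.0]]
ft_force: [0.1, 1.4, -0.4]
width: 0.5
```

```bash
cat >> h.py <<'E'
O=np.array([526.7,-336.4]);YAW=-0.183
def vf(p):
    c,s=np.cos(YAW),np.sin(YAW);d=np.array(p)[:2]-O;return np.array([c*d[0]+s*d[1],-s*d[0]+c*d[1]])
def wf(x,y,z):
    c,s=np.cos(YAW),np.sin(YAW);return np.array([O[0]+c*x-s*y,O[1]+s*x+c*y,z])
E
python3 - <<'E'
from h import *
st=ctrl.read_state();print(vf(st["tool_pos"]));delta(st,wf(-85.5,3,77),-100.5)
E
```

```text
[-124.1806031     3.28863607]
pos [ 405.2 -310.6   74.5] toolx yaw -101.23 tilt z [ 0.008 -0.01  -1.   ] shift cm [-0.02 -3.87 -0.22] F [ 0.1  1.4 -0.4] w 0.5 t 4.85
turn about tool z: -0.73
```

Call:
apply_moves(
  series=[
    [0,0,0,0,-0.8,-0.1,1],
    [0,0,0,0,-0.8,0,1],
    [0,0,0,0,-0.8,0,1],
    [0,0,0,0,-0.8,0,1],
    [0,0,0,0,0,0,1],
  ],
)

```text
time_s: 5.35
tool_pos: [439.5, -319.2, 81.6]
tool_rot: [[-0.194, -0.981, 0.007], [-0.981, 0.194, -0.013], [0.012, -0.01, -1.0]]
ft_force: [-6.6, 1.2, -5.5]
width: 0.7
```

Call:
apply_moves(
  series=[
    [0,0,0,0,-0.3,0,1],
    [0,0,0,0,-0.2,0,1],
    [0,0,0,0,-0.2,0,1],
  ],
)

```text
time_s: 5.65
tool_pos: [439.8, -319.1, 81.8]
tool_rot: [[-0.19, -0.982, -0.01], [-0.982, 0.19, -0.009], [0.011, 0.008, -1.0]]
ft_force: [-9.6, -1.1, -1.3]
width: 0.6
```

```bash
python3 - <<'E'
from h import *
st=ctrl.read_state();print(vf(st["tool_pos"]));delta(st,wf(-85.5,3,77),-100.5)
E
```

```text
[-88.60148095   1.14993697]
pos [ 439.8 -319.1   81.8] toolx yaw -100.93 tilt z [-0.01  -0.009 -1.   ] shift cm [-0.19 -0.31  0.47] F [-9.6 -1.1 -1.3] w 0.6 t 5.65
turn about tool z: -0.43
```

Call:
apply_moves(
  series=[
    [0,0,0,0,-0.5,0,1],
    [0,0,0,0,-0.5,0,1],
  ],
)

```text
time_s: 5.85
tool_pos: [440.3, -319.2, 81.8]
tool_rot: [[-0.186, -0.982, -0.032], [-0.983, 0.186, -0.004], [0.01, 0.03, -0.999]]
ft_force: [-23.2, -0.9, 8.6]
width: 0.4
```

Call:
apply_moves(
  series=[
    [0,0,0,0,1.5,0,1],
    [0,0,0,0,1,-4,0.6],
    [0,0,0,0,0,-4.5,0.6],
    [0,0,0,0,0,-4,0.6],
    [0,0,0,0,-2.5,0,0.6],
    [0,0,0,0,0,0,0.6],
  ],
)

```text
time_s: 6.45
tool_pos: [449.3, -320.5, 219.3]
tool_rot: [[-0.186, -0.982, -0.022], [-0.982, 0.186, -0.012], [0.016, 0.019, -1.0]]
ft_force: [0.1, 0.3, -0.7]
width: 35.0
```

```bash
python3 - <<'E'
from h import *
np.set_printoptions(precision=1,suppress=True)
st=ctrl.read_state();s=ctrl.snapshot("wrist");save(s,"w2",(200,60,440,240),3)
delta(st,[430,-340,120],-100)
Z=dict(gate_hinge=36,gate_handle=72,gate_lug=42,fork_hole=52,pin=52)
for l,z in Z.items():
    for x in ctrl.mark_of(s,l)[:2]:
        p=atz(s,x["centre"],z,st);print(l,np.round(x["centre"],1),round(x["confidence"],2),p,vf(p))
E
```

```text
pos [ 449.3 -320.5  219.3] toolx yaw -100.73 tilt z [-0. -0. -1.] shift cm [ 2.1  1.3 10. ] F [ 0.1  0.3 -0.7] w 35.0 t 6.45
turn about tool z: -0.73
gate_hinge [263.3 162.1] 0.81 [ 475.2 -267.6   36. ] [-63.2  58.2]
gate_handle [317.6 179.6] 0.91 [ 454.3 -323.4   72. ] [-73.6  -0.4]
gate_lug [377.1 161.5] 0.91 [ 453.9 -388.6   42. ] [-62.1 -64.6]
fork_hole [373.8 158.7] 0.84 [ 460.  -383.9   52. ] [-57.  -58.9]
pin [382.4  99.1] 0.64 [ 519.4 -402.2   52. ] [  4.8 -66. ]
```

View pics/w2.png

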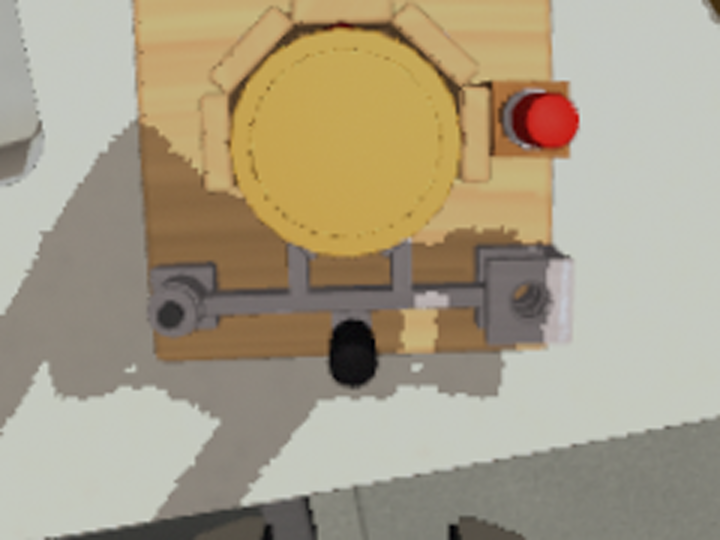

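```bash
python3 - <<'E'
from h import *
np.set_printoptions(precision=2,suppress=True)
st=ctrl.read_state();print(st["joint_pos"],st["tool_pos"])
s=ctrl.snapshot("wrist")
for n,px,z in (("knobtop",(383.7,99.7),86),("fork",(375.3,159.7),52),("captop",(315.5,107),112),("handletop",(317.5,175),84)):
    p=atz(s,px,z,st);print(n,p,vf(p))
delta(st,wf(5,-62,150),-10.5)
E
```

```text
[-0.81  0.28  1.56 -0.03  1.31  0.96] [ 445.3  -318.87  215.81]
knobtop [ 515.63 -392.77   86.  ] [ -0.62 -57.45]
fork [ 454.43 -382.17   52.  ] [-62.74 -58.16]
captop [ 520.49 -332.63  112.  ] [-6.8   2.58]
handletop [ 457.99 -322.42   84.  ] [-70.1    1.25]
pos [ 445.3 -318.9  215.8] toolx yaw -100.78 tilt z [-0.03 -0.01 -1.  ] shift cm [ 6.32 -9.03  6.41] F [-0.3 -0.7 -0.2] w 37.3 t 6.75
turn about tool z: -90.28
```

Call:
apply_moves(
  series=[
    [0,0,-8.2,2.1,-3,0,0.65],
    [0,0,-8.2,2.3,-2.9,0,0.65],
    [0,0,-8.2,2.5,-2.2,0,0.65],
    [0,0,-8.2,0,0,0,0.65],
    [0,0,-8.2,0,0,0,0.65],
    [0,0,-8.2,0,0,0,0.65],
    [0,0,-8.2,0,0,0,0.65],
    [0,0,-8.2,0,0,0,0.65],
  ],
)

```text
time_s: 7.6
tool_pos: [520.7, -392.6, 205.0]
tool_rot: [[0.84, -0.542, -0.04], [-0.542, -0.84, 0.006], [-0.037, 0.017, -0.999]]
ft_force: [-0.3, -0.2, 0.5]
width: 32.6
```

Call:
apply_moves(
  series=[
    [0,0,-8.2,0,0,0,0.65],
    [0,0,-8.2,0,0,0,0.65],
    [0,0,0,0,0,0,0.65],
  ],
)

```text
time_s: 7.9
tool_pos: [518.8, -392.1, 202.1]
tool_rot: [[0.962, -0.271, -0.044], [-0.27, -0.963, 0.01], [-0.045, 0.002, -0.999]]
ft_force: [-0.4, -0.8, 0.5]
width: 32.8
```

```bash
cat >> h.py <<'E'
from scipy.spatial.transform import Rotation as Ro
def go(st,target,yaw):
    """rotvec deg and shift cm (tool frame) to reach level pose"""
    a=np.radians(yaw);x=np.array([np.cos(a),np.sin(a),0]);z=np.array([0,0,-1.]);T=np.c_[x,np.cross(z,x),z]
    R=np.array(st["tool_rot"]);rv=np.degrees(Ro.from_matrix(R.T@T).as_rotvec())
    print("pos",np.round(st["tool_pos"],1),"vf",np.round(vf(st["tool_pos"]),1),"turn",np.round(rv,2),"shift cm",np.round(R.T@(np.array(target)-st["tool_pos"])/10,2),"F",np.round(st["ft_force"],1),"w",round(st["width"],1),"t",round(st["time_s"],2))
E
python3 - <<'E'
from h import *
st=ctrl.read_state();go(st,wf(5,-60,160),-10.5)
E
```

```text
pos [ 518.8 -392.1  202.1] vf [  2.4 -56.2] turn [ 0.02  2.6  -5.2 ] shift cm [0.49 0.34 4.19] F [-0.4 -0.8  0.5] w 32.8 t 7.9
```

Call:
apply_moves(
  series=[
    [0,2.6,-5.2,0.5,0.3,4,0.65],
    [0,0,0,0,0,0,0.65],
  ],
)

```text
time_s: 8.1
tool_pos: [520.2, -395.4, 160.2]
tool_rot: [[0.982, -0.188, -0.001], [-0.188, -0.982, 0.001], [-0.001, -0.001, -1.0]]
ft_force: [-0.3, 1.5, -0.3]
width: 32.4
```

```bash
python3 - <<'E'
from h import *
np.set_printoptions(precision=1,suppress=True)
st=ctrl.read_state();go(st,wf(5,-62,100),-10.5)
s=ctrl.snapshot("wrist");save(s,"w3",(160,60,480,300),2.5)
f=s["frame"].astype(int);m=(f[...,0]>150)&(f[...,1]<60)&(f[...,2]<60)
n,_,S,C=cv2.connectedComponentsWithStats(m.astype(np.uint8))
for i in range(1,n):
    if S[i,4]>40: print("red",S[i],C[i],atz(s,C[i],80,st),vf(atz(s,C[i],80,st)))
for l,z in dict(fork_hole=52,pin=52,gate_handle=72).items():
    for x in ctrl.mark_of(s,l)[:2]:
        p=atz(s,x["centre"],z,st);print(l,np.round(x["centre"],1),round(x["confidence"],2),p,vf(p))
E
```

```text
pos [ 520.2 -395.4  160.2] vf [  4.4 -59.2] turn [-0.1  0.1 -0.3] shift cm [0.1 0.3 6. ] F [-0.3  1.5 -0.3] w 32.4 t 8.1
fork_hole [243.7 200.6] 0.76 [ 453.9 -384.8   52. ] [-62.8 -60.8]
pin [322.6 200.6] 0.93 [ 522.1 -397.6   52. ] [  6.6 -61.1]
gate_handle [224.5 136.5] 0.56 [ 458.  -325.4   72. ] [-69.6  -1.7]
```

View pics/w3.png

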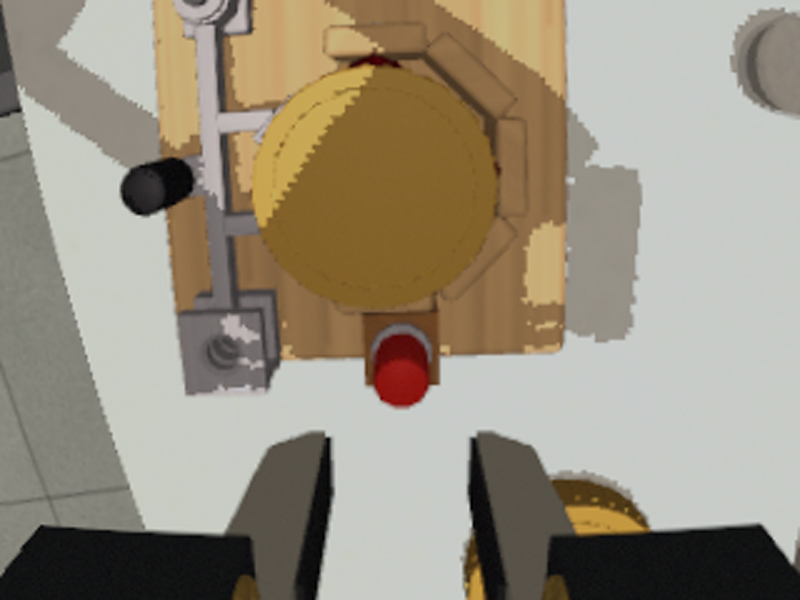

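```bash
python3 - <<'E'
from h import *
np.set_printoptions(precision=1,suppress=True)
st=ctrl.read_state();s=ctrl.snapshot("wrist")
for n,px,z in (("knobtop",(320.4,212),86),("flange",(320.4,200.5),56),("fork",(248.8,200),52),("captop",(310,135),112)):
    p=atz(s,px,z,st);print(n,p,vf(p))
go(st,wf(5,-62,82),-10.5)
E
```

```text
knobtop [ 525.5 -403.    86. ] [ 10.9 -65.7]
flange [ 525.7 -403.7   56. ] [ 11.3 -66.4]
fork [ 462.1 -392.4   52. ] [-53.4 -66.8]
captop [ 530.3 -339.4  112. ] [ 4.1 -2.3]
pos [ 524.8 -399.2  168.6] vf [  9.6 -62.1] turn [ 0.5 -0.6 -0.3] shift cm [-0.6 -0.1  8.7] F [-0.  -0.9  0. ] w 32.5 t 8.3
```

```bash
cat > look.py <<'E'
from h import *
np.set_printoptions(precision=1,suppress=True)
st=ctrl.read_state();s=ctrl.snapshot("wrist")
f=cv2.cvtColor(s["frame"],cv2.COLOR_RGB2HSV)
m=((f[...,0]<4)|(f[...,0]>176))&(f[...,1]>200)&(f[...,2]>80)
n,_,S,C=cv2.connectedComponentsWithStats(m.astype(np.uint8))
for i in range(1,n):
    if S[i,4]>100: p=atz(s,C[i],76,st);print("red",S[i],C[i],p,vf(p))
for l,z in dict(fork_hole=52,pin=52).items():
    for x in ctrl.mark_of(s,l)[:1]:
        p=atz(s,x["centre"],z,st);print(l,np.round(x["centre"],1),round(x["confidence"],2),p,vf(p))
st=ctrl.read_state();go(st,wf(5,-62,82),-10.5)
E
python3 look.py
```

```text
red [301 187  22  27 454] [312.  200.1] [ 520.3 -395.4   76. ] [  4.5 -59.2]
fork_hole [239. 195.] 0.81 [ 454.4 -386.2   52. ] [-62.  -62.1]
pin [315.5 191.6] 0.85 [ 523.  -396.2   52. ] [  7.3 -59.5]
pos [ 524.7 -398.8  167.9] vf [  9.4 -61.7] turn [ 0.5 -0.6 -0.2] shift cm [-0.5 -0.   8.6] F [ 0.3  0.1 -0.4] w 32.7 t 8.5
```

Call:
apply_moves(
  series=[
    [0.5,-0.6,-0.2,-0.5,0,2.2,0.65],
    [0,0,0,0,0,2.5,0.65],
    [0,0,0,0,0,0,0.65],
    [0,0,0,0,0,0,0.65],
  ],
)

```text
time_s: 8.9
tool_pos: [519.7, -398.1, 118.6]
tool_rot: [[0.983, -0.182, -0.0], [-0.182, -0.983, 0.001], [-0.0, -0.001, -1.0]]
ft_force: [0.6, 0.2, 0.4]
width: 32.5
```

```bash
python3 look.py
```

```text
red [307 207  27  37 753] [320.  225.2] [ 520.3 -395.3   76. ] [  4.4 -59.1]
fork_hole [236.1 217.8] 0.66 [ 457.2 -388.4   52. ] [-58.9 -63.8]
pin [319.4 213.4] 0.88 [ 519.7 -396.    52. ] [  3.9 -59.9]
pos [ 520.1 -398.4  119.5] vf [  4.8 -62.2] turn [-0.  -0.1  0. ] shift cm [ 0.  -0.   3.8] F [-0.3  0.   0.2] w 32.6 t 9.05
```

Call:
apply_moves(
  series=[
    [0,0,0,0,-0.15,1.8,0.65],
    [0,0,0,0,0,1.8,0.65],
    [0,0,0,0,0,0,1],
    [0,0,0,0,0,0,1],
    [0,0,0,0,0,0,1],
    [0,0,0,0,0,0,1],
  ],
  newtons=30,
)

```text
time_s: 9.65
tool_pos: [521.5, -399.0, 88.8]
tool_rot: [[0.983, -0.182, 0.004], [-0.182, -0.983, -0.006], [0.005, 0.005, -1.0]]
ft_force: [-0.6, 0.7, -1.1]
width: 17.3
```

Call:
apply_moves(
  series=[
    [0,0,0,0,0,-1.5,1],
    [0,0,0,0,0,-1.5,1],
    [0,0,0,0,0,-1.5,1],
    [0,0,0,0,0,0,1],
    [0,0,0,0,0,0,1],
  ],
)

```text
time_s: 10.15
tool_pos: [523.9, -400.2, 138.6]
tool_rot: [[0.983, -0.182, 0.012], [-0.182, -0.983, -0.01], [0.013, 0.008, -1.0]]
ft_force: [0.6, 0.7, -0.9]
width: 17.5
```

```bash
python3 - <<'E'
from h import *
np.set_printoptions(precision=1,suppress=True)
st=ctrl.read_state();go(st,wf(-58,-62,130),-10.5)
s=ctrl.snapshot("wrist");save(s,"w4",(180,100,420,280),3)
S=ctrl.snapshot("side")
print(ctrl.mark_of(s,"pin")[:1],ctrl.mark_of(s,"fork_hole")[:1])
E
```

```text
pos [ 523.9 -400.2  138.6] vf [  8.8 -63.2] turn [ 0.5 -0.8  0. ] shift cm [-6.7 -0.1  0.8] F [ 0.6  0.7 -0.9] w 17.5 t 10.15
[{'centre': [319.3, 229.5], 'confidence': 0.74}] [{'centre': [232.9, 201.7], 'confidence': 0.57}]
```

View pics/w4.png

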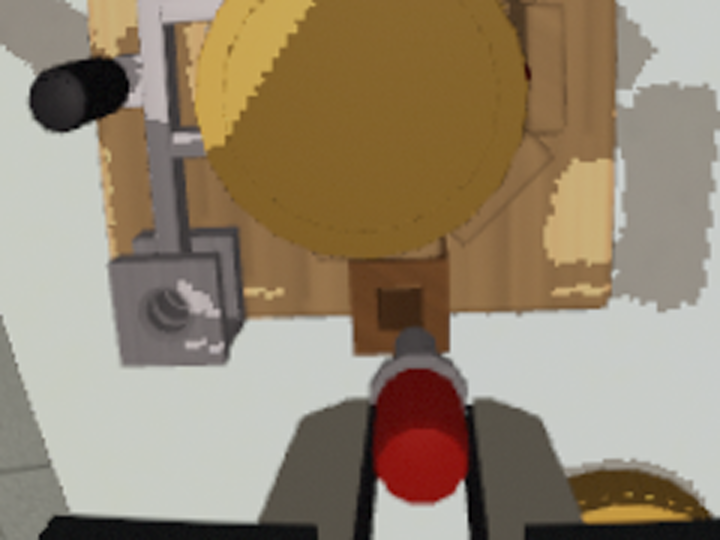

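```bash
python3 - <<'E'
from h import *
np.set_printoptions(precision=1,suppress=True)
s=ctrl.snapshot("wrist")
R=np.array([[0.983,-0.182,0.012],[-0.182,-0.983,-0.01],[0.013,0.008,-1.0]]);st0=dict(tool_pos=np.array([523.9,-400.2,138.6]),tool_rot=R)
f=atz(s,(236,202.7),52,st0);b=atz(s,(313.3,203),52,st0);print(f,b,f-b,np.hypot(*(f-b)[:2]),np.degrees(np.arctan2(*(b-f)[1::-1])))
# pin axis in tool frame: flange bottom centre & knob top
for px,z in (((320.3,257),131),((319.3,225),101)): print(px,atz(s,px,z,st0))
st=ctrl.read_state();go(st,f+[0,0,86],-10.5)
E
```

```text
[ 459.  -385.2   52. ] [ 520.4 -396.9   52. ] [-61.4  11.7   0. ] 62.51284038562572 -10.812324540494389
(320.3, 257) [ 523.9 -402.   131. ]
(319.3, 225) [ 524.9 -395.5  101. ]
pos [ 523.2 -399.7  137.3] vf [  8.1 -62.9] turn [ 0.4 -0.6  0. ] shift cm [-6.6 -0.3 -0.1] F [ 0.4  0.2 -0.2] w 17.0 t 10.4
```

Call:
apply_moves(
  series=[
    [0.4,-0.6,0,-2.2,-0.02,0,1],
    [0,0,0,-2.2,0,0,1],
    [0,0,0,-2,0,0,1],
    [0,0,0,0,0,0,1],
    [0,0,0,0,0,0,1],
  ],
)

```text
time_s: 10.9
tool_pos: [458.2, -386.4, 133.6]
tool_rot: [[0.983, -0.182, -0.002], [-0.182, -0.983, 0.004], [-0.003, -0.004, -1.0]]
ft_force: [-0.2, -0.6, -1.2]
width: 17.5
```

```bash
python3 - <<'E'
from h import *
st=ctrl.read_state();go(st,[459,-387.3,137],-10.5)
E
```

```text
pos [ 458.2 -386.4  133.6] vf [-58.2 -61.6] turn [-0.22  0.17  0.03] shift cm [ 0.09  0.08 -0.34] F [-0.2 -0.6 -1.2] w 17.5 t 10.9
```

Call:
apply_moves(
  series=[
    [-0.2,0.2,0,0.08,0.08,0.6,1],
    [0,0,0,0,0,0,1],
    [0,0,0,0,0,0,1],
  ],
)

```text
time_s: 11.2
tool_pos: [460.7, -387.8, 126.5]
tool_rot: [[0.983, -0.181, 0.002], [-0.181, -0.983, -0.0], [0.002, 0.0, -1.0]]
ft_force: [0.0, -0.1, -0.2]
width: 17.1
```

```bash
python3 - <<'E'
from h import *
st=ctrl.read_state();go(st,[459,-387.3,127],-10.5)
s=ctrl.snapshot("wrist");save(s,"w5",(260,140,380,260),5);S=ctrl.snapshot("side");d=S["frame"][215:285,270:350];f=cv2.resize(d,None,fx=7,fy=7,interpolation=cv2.INTER_CUBIC)
E
```

```text
pos [ 460.7 -387.8  126.5] vf [-55.6 -62.6] turn [-0.   -0.09  0.06] shift cm [-0.18 -0.02 -0.05] F [ 0.  -0.1 -0.2] w 17.1 t 11.2
```

View pics/w5.png

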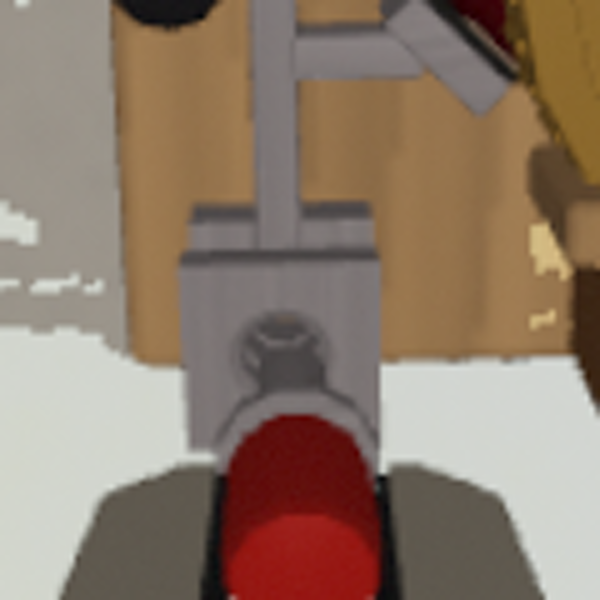

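```bash
python3 - <<'E'
from h import *
st=ctrl.read_state();go(st,[459,-387.3,127],-10.5)
s=ctrl.snapshot("wrist")
f=s["frame"][180:235,290:345].astype(float)
f=np.clip((f-20)*2.2,0,255).astype(np.uint8)
f=cv2.resize(f,None,fx=10,fy=10,interpolation=cv2.INTER_CUBIC);cv2.imwrite("pics/w6.png",f[:,:,::-1])
print(s["depth"][196:222:2,304:332:2])
E
```

```text
pos [ 460.5 -387.7  126.5] vf [-55.8 -62.5] turn [-0.01 -0.07  0.06] shift cm [-0.15 -0.01 -0.05] F [-0.3 -0.6 -0.6] w 17.3 t 11.3
[[228.27129 229.42221 229.58952 229.90865 229.08145 230.91151 228.51367
  229.3706  229.49883 229.20583 229.09924 229.03853 230.36928 228.69958]
 [229.10614 228.65533 229.47765 229.62686 229.57857 230.16501 228.99042
  229.08986 231.44109 229.09991 229.57484 229.5523  230.78458 228.8305 ]
 [230.43831 229.89082 229.8613  228.73608 230.27873 229.67444 230.90472
  230.32376 230.69356 230.2376  230.10477 229.31763 230.14447 230.03946]
 [230.2838  230.57329 230.60321 229.76492 230.9011  231.29881 231.90027
  232.21124 230.91168 230.15207 230.65605 232.11765 230.6075  231.21051]
 [230.76494 231.05504 232.24907 232.8487  260.58243 264.79263 266.2788
  264.6331  263.22708 230.89978 230.77187 231.30353 231.06425 230.22298]
 [232.45132 231.2106  231.20941 232.72362 258.96002 262.05862 262.614
  263.90845 259.12717 257.51346 232.13058 232.23547 231.37941 232.3672 ]
 [231.91792 232.40594 234.3241  247.7737  253.78093 257.5533  258.6257
  256.93024 253.21448 251.77727
[... 211 characters left out ...]
4.48007 241.10635 245.42575 216.48076 212.8192
  212.98656 213.65692 215.00618 234.34834 232.77287 232.67288 233.96935]
 [232.89433 233.53406 235.7023  235.869   216.5502  211.79723 209.63057
  208.11508 208.83812 210.58698 216.04012 234.1448  233.97943 234.55478]
 [234.23097 232.96008 234.3499  235.4895  212.719   208.74606 208.47607
  206.83624 207.83827 209.38324 213.85823 232.77925 234.90752 234.11983]
 [234.67482 234.09229 234.86879 235.40794 190.37207 190.28421 189.05125
  188.97878 188.46011 187.8328  188.63908 192.18271 235.38423 234.36864]
 [235.2101  234.49898 190.38206 190.27104 189.18207 188.57362 188.40004
  188.06596 188.35522 187.75546 188.86292 189.01463 189.5023  190.78853]]
```

View pics/w6.png

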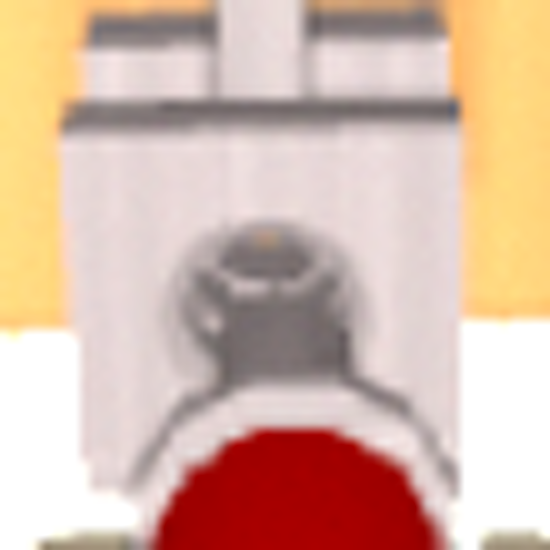

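```bash
python3 - <<'E'
from h import *
np.set_printoptions(precision=1,suppress=True)
st=ctrl.read_state();s=ctrl.snapshot("wrist");D=s["depth"]
T=np.eye(4);T[:3,:3]=st["tool_rot"];T[:3,3]=st["tool_pos"];T=T@s["T_tool_cam"]
def P(u,v):
    a=(u-s["cx"])/s["fx"];b=(v-s["cy"])/s["fy"];r=np.hypot(a,b)+1e-9
    z=D[v,u];k=np.tan(r)/r;return (T@[a*k*z,b*k*z,z,1])[:3]
for v in (209,210,211,212,213,214,215,216,217):
    row=[P(u,v) for u in range(306,332) if D[v,u]<222]
    if row: row=np.array(row);c=row[len(row)//2];print(v,len(row),"mid",c,vf(c),"xrange",[round(vf(q)[0],1) for q in (row[0],row[-1])])
# plate points
pl=np.array([P(u,v) for v in range(192,228) for u in range(292,345) if abs(P(u,v)[2]-52)<3])
w=np.array([vf(p) for p in pl]);print("plate z",np.median(pl[:,2]),"x",np.percentile(w[:,0],[1,99]),"y",np.percentile(w[:,1],[1,99]))
# hole: pixels deeper than plate, within plate
h=np.array([vf(atz(s,(u,v),52,st)) for v in range(196,222) for u in range(304,330) if D[v,u]>240]);print("hole",h.min(0),h.max(0))
go(st,[459,-387.3,127],-10.5)
E
```

```text
209 7 mid [ 460.6 -380.    66.1] [-57.1 -54.9] xrange [np.float64(-59.2), np.float64(-55.0)]
210 7 mid [ 460.5 -380.3   67.1] [-57.1 -55.3] xrange [np.float64(-59.2), np.float64(-55.0)]
211 11 mid [ 460.5 -380.4   69. ] [-57.1 -55.3] xrange [np.float64(-60.7), np.float64(-53.6)]
212 12 mid [ 461.1 -380.6   70.7] [-56.4 -55.4] xrange [np.float64(-60.6), np.float64(-56.3)]
213 13 mid [ 460.5 -380.3   73.1] [-57.1 -55.2] xrange [np.float64(-61.3), np.float64(-52.9)]
214 13 mid [ 460.6 -379.9   76.2] [-57.1 -54.8] xrange [np.float64(-61.3), np.float64(-52.9)]
215 13 mid [ 475.  -306.5  271.9] [-56.3  20. ] xrange [np.float64(-61.3), np.float64(-53.0)]
216 13 mid [ 460.5 -380.3   79. ] [-57.1 -55.2] xrange [np.float64(-61.3), np.float64(-53.0)]
217 13 mid [ 461.6 -374.9   94.8] [-57.  -49.7] xrange [np.float64(-61.2), np.float64(-53.3)]
plate z 53.20078507529341 x [-73.6 -44.3] y [-73.4 -46.1]
hole [-64.  -63.2] [-53.4 -55.2]
pos [ 460.4 -387.7  126.7] vf [-55.8 -62.5] turn [-0.  -0.1  0.1] shift cm [-0.1 -0.  -0. ] F [-0.2  0.3 -0.3] w 17.2 t 11.35
```

Call:
apply_moves(
  series=[
    [0,0,0,-0.17,0.08,0,1],
    [0,0,0,0,0,0.5,1],
    [0,0,0,0,0,0.5,1],
    [0,0,0,0,0,0,1],
    [0,0,0,0,0,0,1],
  ],
)

```text
time_s: 11.9
tool_pos: [458.5, -388.3, 116.0]
tool_rot: [[0.983, -0.181, 0.002], [-0.181, -0.983, -0.001], [0.002, 0.0, -1.0]]
ft_force: [-0.2, -0.1, -0.2]
width: 17.3
```

```bash
cat > ins.py <<'E'
from h import *
np.set_printoptions(precision=1,suppress=True)
st=ctrl.read_state();s=ctrl.snapshot("wrist");D=s["depth"]
T=np.eye(4);T[:3,:3]=st["tool_rot"];T[:3,3]=st["tool_pos"];T=T@s["T_tool_cam"]
v,u=np.mgrid[190:260,285:355];a=(u-s["cx"])/s["fx"];b=(v-s["cy"])/s["fy"];r=np.hypot(a,b)+1e-9;k=np.tan(r)/r;z=D[190:260,285:355]
Q=np.stack([a*k*z,b*k*z,z],-1)@T[:3,:3].T+T[:3,3]
c,sn=np.cos(YAW),np.sin(YAW);dx,dy=Q[...,0]-O[0],Q[...,1]-O[1]
X,Y,Z=c*dx+sn*dy,-sn*dx+c*dy,Q[...,2]
for j in range(190,250,2):
    i=j-190;m=(np.abs(X[i]+58)<11)&(Z[i]>57)&(Z[i]<140)&(Y[i]<-45)
    if m.sum()>2: print(j,m.sum(),"x mid %.1f w %.1f y %.1f z %.1f"%((X[i][m].min()+X[i][m].max())/2,np.ptp(X[i][m]),Y[i][m].max(),np.median(Z[i][m])))
m=(np.abs(Z-52)<3)&(np.abs(X+58)<18)&(np.abs(Y+62)<20)
print("plate x",np.percentile(X[m],[1,99]),"y",np.percentile(Y[m],[1,99]),"z",np.median(Z[m]))
go(st,wf(-58,-62,79),-10.5)
E
python3 ins.py
```

```text
212 11 x mid -58.9 w 7.0 y -55.7 z 60.8
214 13 x mid -58.9 w 8.3 y -55.4 z 64.7
216 13 x mid -58.9 w 8.3 y -55.7 z 67.5
218 16 x mid -57.9 w 9.2 y -50.4 z 84.7
220 24 x mid -58.5 w 14.3 y -51.6 z 85.4
222 25 x mid -58.2 w 14.8 y -52.7 z 85.7
224 28 x mid -58.2 w 17.3 y -51.7 z 86.5
226 32 x mid -58.6 w 19.3 y -51.5 z 91.8
228 33 x mid -58.1 w 19.9 y -51.9 z 93.8
230 33 x mid -58.1 w 19.8 y -51.7 z 98.0
232 37 x mid -57.9 w 21.7 y -51.4 z 100.2
234 36 x mid -57.9 w 21.4 y -52.1 z 101.5
236 38 x mid -57.9 w 21.1 y -51.3 z 104.7
238 39 x mid -58.2 w 21.4 y -51.3 z 107.4
240 40 x mid -57.9 w 21.7 y -52.1 z 109.1
242 40 x mid -57.9 w 21.5 y -52.6 z 112.2
244 41 x mid -58.1 w 21.7 y -53.2 z 113.6
246 41 x mid -58.1 w 21.5 y -54.0 z 114.0
248 42 x mid -57.9 w 21.7 y -55.1 z 114.8
plate x [-73.8 -43.7] y [-73.3 -46.2] z 53.10578378330686
pos [ 458.5 -388.3  116. ] vf [-57.6 -63.4] turn [ 0.  -0.1  0.1] shift cm [-0.  -0.1  3.7] F [-0.2 -0.1 -0.2] w 17.3 t 11.9
```

Call:
apply_moves(
  series=[
    [0,0,0,0,0.03,0.5,1],
    [0,0,0,0,0,0.5,1],
    [0,0,0,0,0,0.5,1],
    [0,0,0,0,0,0,1],
  ],
)

```text
time_s: 12.35
tool_pos: [458.4, -388.6, 99.7]
tool_rot: [[0.983, -0.181, 0.001], [-0.181, -0.983, -0.0], [0.002, 0.0, -1.0]]
ft_force: [0.0, 0.3, -1.1]
width: 17.1
```

Going in freely, with no force. Continuing.

Call:
apply_moves(
  series=[
    [0,0,0,0,0,0.5,1],
    [0,0,0,0,0,0.5,1],
    [0,0,0,0,0,0.3,1],
    [0,0,0,0,0,0,1],
  ],
)

```text
time_s: 12.75
tool_pos: [458.5, -389.0, 87.5]
tool_rot: [[0.983, -0.181, 0.002], [-0.181, -0.983, -0.002], [0.002, 0.001, -1.0]]
ft_force: [0.3, -0.5, -0.9]
width: 17.4
```

```bash
python3 ins.py
```

```text
218 5 x mid -58.1 w 3.7 y -51.1 z 57.2
220 11 x mid -58.1 w 11.0 y -52.3 z 57.4
222 15 x mid -57.8 w 14.1 y -53.4 z 57.8
224 24 x mid -57.2 w 15.3 y -52.5 z 61.6
226 24 x mid -57.8 w 16.6 y -52.0 z 65.1
228 29 x mid -58.1 w 18.5 y -52.4 z 65.9
230 30 x mid -58.1 w 19.8 y -52.5 z 69.8
232 34 x mid -58.1 w 21.1 y -52.3 z 72.1
234 35 x mid -57.7 w 21.4 y -52.6 z 73.1
236 39 x mid -58.1 w 21.7 y -52.5 z 76.7
238 39 x mid -58.1 w 21.4 y -52.3 z 78.8
240 39 x mid -58.0 w 21.1 y -52.8 z 81.3
242 39 x mid -57.8 w 21.4 y -53.4 z 83.5
244 41 x mid -58.1 w 21.6 y -53.7 z 84.9
246 41 x mid -58.0 w 21.6 y -55.0 z 85.7
248 40 x mid -58.0 w 21.2 y -55.7 z 86.5
plate x [-73.6 -44.3] y [-61.8 -46. ] z 53.15277691381084
pos [ 458.5 -389.    87.5] vf [-57.5 -64.1] turn [ 0.1 -0.1  0.1] shift cm [-0.1 -0.2  0.8] F [ 0.3 -0.5 -0.9] w 17.4 t 12.75
```

Call:
apply_moves(
  series=[
    [0,0,0,0,0,0.4,1],
    [0,0,0,0,0,0.4,1],
  ],
)

```text
time_s: 13.0
tool_pos: [458.3, -389.5, 86.7]
tool_rot: [[0.984, -0.18, 0.002], [-0.18, -0.984, -0.005], [0.003, 0.004, -1.0]]
ft_force: [-7.4, 9.4, 32.2]
width: 17.2
```

Call:
apply_moves(
  series=[
    [0,0,0,0,0,-0.1,0.65],
    [0,0,0,0,0,0,0.65],
    [0,0,0,0,0,0,0.65],
    [0,0,0,0,0,-2.5,0.65],
    [0,0,0,0,0,-3,0.65],
    [0,0,0,0,0,-3,0.65],
    [0,0,0,0,0,0,0.3],
    [0,0,0,0,0,0,0],
  ],
)

```text
time_s: 13.8
tool_pos: [457.5, -388.3, 171.9]
tool_rot: [[0.984, -0.18, -0.0], [-0.18, -0.984, -0.001], [-0.0, 0.001, -1.0]]
ft_force: [-0.6, 0.7, -0.1]
width: 44.1
```

```bash
python3 - <<'E'
from h import *
np.set_printoptions(precision=1,suppress=True)
st=ctrl.read_state();s=ctrl.snapshot("wrist");save(s,"w7",(200,60,480,270),2.8);D=s["depth"]
T=np.eye(4);T[:3,:3]=st["tool_rot"];T[:3,3]=st["tool_pos"];T=T@s["T_tool_cam"]
v,u=np.mgrid[0:400,0:640];a=(u-s["cx"])/s["fx"];b=(v-s["cy"])/s["fy"];r=np.hypot(a,b)+1e-9;k=np.tan(np.minimum(r,1.3))/r
Q=np.stack([a*k*D,b*k*D,D],-1)@T[:3,:3].T+T[:3,3]
f=s["frame"].astype(int)
m=(np.abs(Q[...,2]-113)<4)&(f[...,0]>f[...,2]+40)&(np.hypot(Q[...,0]-527,Q[...,1]+336)<60)
p=Q[m];c,rad=cv2.minEnclosingCircle(p[:,:2].astype(np.float32));print("captop",m.sum(),p.mean(0),"circle",c,rad,vf(c), "z",np.median(p[:,2]))
m=(f[...,0]>100)&(f[...,1]<50)&(np.hypot(Q[...,0]-459,Q[...,1]+386)<25)
print("knob top z",np.percentile(Q[m][:,2],[50,95]))
for l in ("cap","jar_rim"):
    print(l,[(x["centre"],round(x["confidence"],2)) for x in ctrl.mark_of(s,l)[:2]])
go(st,[*c,140],-10.5);print(ctrl.read_state()["joint_pos"])
E
```

```text
captop 6167 [ 523.7 -333.2  114.1] circle (524.6821899414062, -333.6392822265625) 31.606739044189453 [-2.5  2.3] z 114.13766587000924
knob top z [86.8 88. ]
cap [([431.6, 271.3], 0.97), ([367.0, 365.1], 0.79)]
jar_rim []
pos [ 457.5 -388.3  171.9] vf [-58.6 -63.6] turn [0.1 0.  0.1] shift cm [ 5.6 -6.6  3.2] F [-0.6  0.7 -0.1] w 44.1 t 13.8
[-0.9  0.4  1.5 -0.   1.2 -0.7]
```

View pics/w7.png

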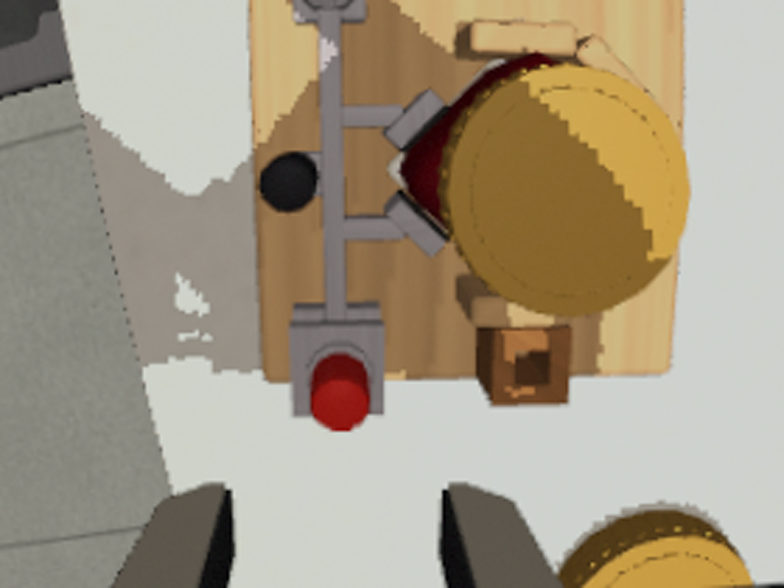

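Call:
apply_moves(
  series=[
    [0,0,0,2.8,-3.3,0,0],
    [0,0,0,2.8,-3.3,0,0],
    [0,0,0,0,0,1.5,0],
    [0,0,0,0,0,0,0],
    [0,0,0,0,0,0,0],
  ],
)

```text
time_s: 14.45
tool_pos: [524.0, -330.7, 149.4]
tool_rot: [[0.983, -0.183, -0.008], [-0.183, -0.983, 0.007], [-0.01, -0.005, -1.0]]
ft_force: [-0.1, 0.3, 0.9]
width: 92.3
```

```bash
cat > cap.py <<'E'
from h import *
np.set_printoptions(precision=1,suppress=True)
def cap():
    st=ctrl.read_state();s=ctrl.snapshot("wrist");D=s["depth"]
    T=np.eye(4);T[:3,:3]=st["tool_rot"];T[:3,3]=st["tool_pos"];T=T@s["T_tool_cam"]
    v,u=np.mgrid[0:400,0:640];a=(u-s["cx"])/s["fx"];b=(v-s["cy"])/s["fy"];r=np.hypot(a,b)+1e-9;k=np.tan(np.minimum(r,1.3))/r
    Q=np.stack([a*k*D,b*k*D,D],-1)@T[:3,:3].T+T[:3,3];f=s["frame"].astype(int)
    return st,s,Q,f
if __name__=="__main__":
    st,s,Q,f=cap()
    m=(np.abs(Q[...,2]-113)<4)&(f[...,0]>f[...,2]+40)&(np.hypot(Q[...,0]-527,Q[...,1]+336)<60)
    p=Q[m];c,rad=cv2.minEnclosingCircle(p[:,:2].astype(np.float32));print("captop",m.sum(),p.mean(0),"circle",c,rad,"z",np.median(p[:,2]))
    go(st,[*c,118],-10.5)
E
python3 cap.py
```

```text
captop 6550 [ 525.5 -331.5  114.1] circle (525.1315307617188, -334.0150451660156) 31.600200653076172 z 114.18052110967854
pos [ 524.  -330.7  149.4] vf [-3.7  5.1] turn [-0.3  0.6 -0.1] shift cm [0.2 0.3 3.1] F [-0.1  0.3  0.9] w 92.3 t 14.45
```

Call:
apply_moves(
  series=[
    [-0.3,0.6,0,0.15,0.35,1,0],
    [0,0,0,0,0,1,0],
    [0,0,0,0,0,0.6,0],
    [0,0,0,0,0,0,0],
    [0,0,0,0,0,0,0],
  ],
)

```text
time_s: 15.0
tool_pos: [522.5, -336.8, 122.9]
tool_rot: [[0.982, -0.188, 0.0], [-0.188, -0.982, -0.0], [0.0, 0.0, -1.0]]
ft_force: [0.0, 0.4, 1.4]
width: 92.6
```

```bash
python3 cap.py
```

```text
captop 8539 [ 525.5 -331.   114.1] circle (524.8600463867188, -333.756591796875) 31.604482650756836 z 114.16944794719768
pos [ 522.5 -336.8  122.9] vf [-4.1 -1.2] turn [ 0.  -0.  -0.3] shift cm [ 0.2 -0.3  0.5] F [0.  0.4 1.4] w 92.6 t 15.0
```

Call:
apply_moves(
  series=[
    [0,0,-0.3,0.22,-0.28,0.45,0],
    [0,0,0,0,0,0,0],
    [0,0,0,0,0,0,1],
    [0,0,0,0,0,0,1],
    [0,0,0,0,0,0,1],
    [0,0,0,0,0,0,1],
  ],
  newtons=20,
)

```text
time_s: 15.65
tool_pos: [526.1, -334.5, 119.4]
tool_rot: [[0.983, -0.181, 0.002], [-0.181, -0.983, -0.002], [0.002, 0.001, -1.0]]
ft_force: [-0.1, -0.0, -1.1]
width: 65.7
```

```bash
python3 - <<'E'
from h import *
st=ctrl.read_state();go(st,[524.9,-333.8,118],-10.5)
E
```

```text
pos [ 526.1 -334.5  119.4] vf [-0.9  1.8] turn [ 0.08 -0.12  0.05] shift cm [-0.14 -0.05  0.14] F [-0.1 -0.  -1.1] w 65.7 t 15.65
```

Call:
apply_moves(
  series=[
    [0,0,0,0,0,0,1],
    [0,0,0,0,0,0,1],
    [0,0,0,0,0,0,1],
  ],
  newtons=55,
)

```text
time_s: 15.95
tool_pos: [525.6, -334.4, 119.3]
tool_rot: [[0.983, -0.181, 0.001], [-0.181, -0.983, -0.001], [0.001, 0.001, -1.0]]
ft_force: [0.3, 0.0, 0.2]
width: 60.4
```

Call:
apply_moves(
  series=[
    [0,0,-4,0,0,0,1],
    [0,0,-6,0,0,0,1],
    [0,0,-6,0,0,0,1],
    [0,0,-6,0,0,0,1],
  ],
)

```text
time_s: 16.35
tool_pos: [527.1, -333.7, 119.4]
tool_rot: [[0.978, 0.21, 0.004], [0.21, -0.978, 0.0], [0.004, 0.001, -1.0]]
ft_force: [-0.7, -0.1, 0.2]
width: 60.2
```

```bash
python3 - <<'E'
from h import *
st=ctrl.read_state();go(st,[525.2,-334.1,119.4],-10.5);print(st["torque"])
s=ctrl.snapshot("wrist");save(s,"w8",(160,60,480,260),2.5)
E
```

```text
pos [ 527.1 -333.7  119.4] vf [-0.1  2.7] turn [ 0.   -0.25 22.64] shift cm [-0.2 -0.   0. ] F [-0.7 -0.1  0.2] w 60.2 t 16.35
[-0.08000644 -0.19070428 -0.3358065 ]
```

View pics/w8.png

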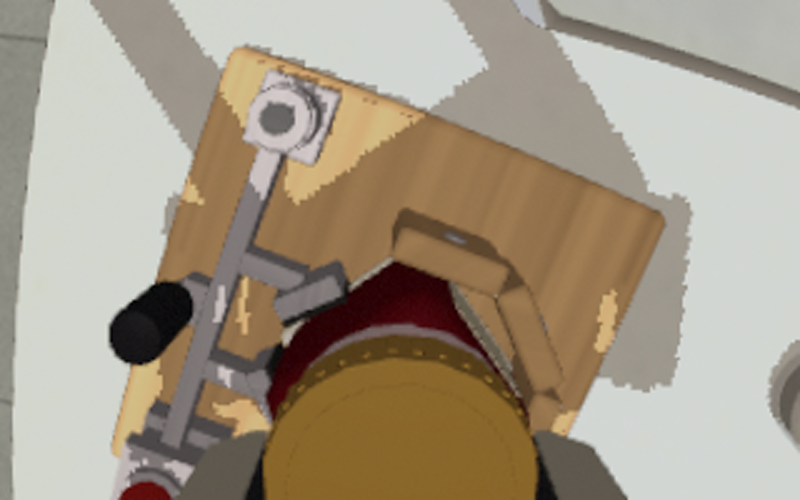

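Call:
apply_moves(
  series=[
    [0,0,-6,0,0,0,1],
    [0,0,-6,0,0,0,1],
    [0,0,-6,0,0,0,1],
    [0,0,-6,0,0,0,1],
    [0,0,-6,0,0,0,1],
    [0,0,-6,0,0,0,1],
  ],
)

```text
time_s: 17.0
tool_pos: [527.9, -332.9, 120.0]
tool_rot: [[0.656, 0.755, 0.006], [0.755, -0.656, 0.001], [0.005, 0.004, -1.0]]
ft_force: [-1.0, 0.0, -0.5]
width: 60.5
```

```bash
python3 - <<'E'
from h import *
st=ctrl.read_state();go(st,[525.2,-334.1,119.4],-10.5);print(st["torque"])
E
```

```text
pos [ 527.9 -332.9  120. ] vf [0.6 3.6] turn [ 5.000e-02 -3.700e-01  5.954e+01] shift cm [-0.27 -0.13  0.06] F [-1.   0.  -0.5] w 60.5 t 17.0
[ 0.00353581 -0.11191449 -0.00584431]
```

Call:
apply_moves(
  series=[
    [0,0,-6.5,-0.1,0,0,1],
    [0,0,-6.5,0,0,0,1],
    [0,0,0,0,0,0,1],
  ],
)

```text
time_s: 17.3
tool_pos: [528.0, -332.7, 120.0]
tool_rot: [[0.465, 0.885, 0.007], [0.885, -0.465, 0.003], [0.006, 0.005, -1.0]]
ft_force: [-1.1, 0.6, 0.1]
width: 60.1
```

```bash
python3 - <<'E'
from h import *
st=ctrl.read_state();go(st,[525.6,-334.4,119.3],-10.5);go(st,[525.6,-334.4,119.3],63);print(st["torque"])
E
```

```text
pos [ 528.  -332.7  120. ] vf [0.6 3.9] turn [ 4.000e-02 -4.800e-01  7.278e+01] shift cm [-0.26 -0.13  0.07] F [-1.1  0.6  0.1] w 60.1 t 17.3
pos [ 528.  -332.7  120. ] vf [0.6 3.9] turn [ 0.3  -0.34 -0.72] shift cm [-0.26 -0.13  0.07] F [-1.1  0.6  0.1] w 60.1 t 17.3
[ 0.02433925 -0.01413971  0.01221233]
```

Call:
apply_moves(
  series=[
    [0,0,0,0,0,-0.3,1],
    [0,0,0,0,0,-0.3,1],
  ],
)

```text
time_s: 17.5
tool_pos: [527.8, -332.6, 125.9]
tool_rot: [[0.471, 0.882, 0.007], [0.882, -0.471, 0.003], [0.006, 0.005, -1.0]]
ft_force: [0.1, 0.4, -0.7]
width: 60.0
```

Call:
apply_moves(
  series=[
    [0,0,0,0,0,-0.5,1],
    [0,0,0,0,0,-0.5,1],
    [0,0,0,0,0,-0.5,1],
    [0.3,-0.35,0,0,0,-0.4,1],
    [0,0,0,0,0,0,1],
    [0,0,0,0,0,0,1],
  ],
)

```text
time_s: 18.1
tool_pos: [528.2, -333.4, 148.1]
tool_rot: [[0.476, 0.88, 0.001], [0.88, -0.476, -0.002], [-0.001, 0.001, -1.0]]
ft_force: [0.8, -0.6, 0.2]
width: 60.0
```

```bash
python3 - <<'E'
from cap import *
st,s,Q,f=cap();save(s,"w9",(160,60,480,260),2.5)
go(st,[525.6,-334.4,146],63)
m=(Q[...,2]>125)&(Q[...,2]<150)&(f[...,0]>f[...,2]+40)&(np.hypot(Q[...,0]-527,Q[...,1]+336)<50)
p=Q[m];c,r=cv2.minEnclosingCircle(p[:,:2].astype(np.float32));print("cap top",c,r,np.median(p[:,2]))
g=np.linalg.lstsq(np.c_[p[:,:2],np.ones(len(p))],p[:,2],rcond=None)[0];print("slope",np.degrees(g[:2]))
for n in ("wrist","side","scene"):
    S=s if n=="wrist" else ctrl.snapshot(n)
    for l in ("jar_rim","cap","jar"):
        print(n,l,[(np.round(x["centre"],1),round(x["confidence"],2),atz(S,x["centre"],dict(jar_rim=109,cap=120,jar=16)[l],st)) for x in ctrl.mark_of(S,l)[:3]])
S=ctrl.snapshot("side");save(S,"s9",(240,190,400,310),4)
E
```

```text
pos [ 528.2 -333.4  148.1] vf [0.9 3.2] turn [ 0.1  0.1 -1.4] shift cm [-0.2 -0.2  0.2] F [ 0.8 -0.6  0.2] w 60.0 t 18.1
cap top (519.0982666015625, -331.57379150390625) 42.188236236572266 143.00360230111613
slope [ 2.7 -2.2]
wrist jar_rim []
wrist cap [(array([ 86. , 268.8]), 0.6, array([ 465.8, -522.5,  120. ])), (array([320.6, 239.5]), 0.59, array([ 527.2, -334.1,  120. ]))]
wrist jar [(array([319. , 194.6]), 0.88, array([ 529.5, -337. ,   16. ]))]
side jar_rim [(array([324.7, 233.7]), 0.69, array([ 540.2, -329.9,  109. ])), (array([300.9, 245.9]), 0.15, array([ 457.2, -375.5,  109. ]))]
side cap [(array([330. , 352.1]), 0.83, array([ 465.2, -756.9,  120. ])), (array([350.2, 302.5]), 0.72, array([ 545. , -627.7,  120. ])), (array([321.4, 231.4]), 0.69, array([ 529.3, -330.3,  120. ]))]
side jar [(array([319.7, 260.1]), 0.75, array([ 521.7, -347.3,   16. ])), (array([290.6, 164.5]), 0.52, array([511.5, 326.2,  16. ]))]
scene jar_rim [(array([341.9, 222.3]), 0.91, array([ 521.1, -327. ,  109. ]))]
scene cap [(array([209.6, 186.7]), 0.74, array([392.1, 160.9, 120. ])), (array([403.8, 268.6]), 0.73, array([ 423.3, -597.9,  120. ])), (array([339.5, 245.2]), 0.62, array([ 399.9, -409. ,  120. ]))]
scene jar [(array([341.9, 247.9]), 0.71, array([ 522. , -331.9,   16. ]))]
```

View pics/s9.png

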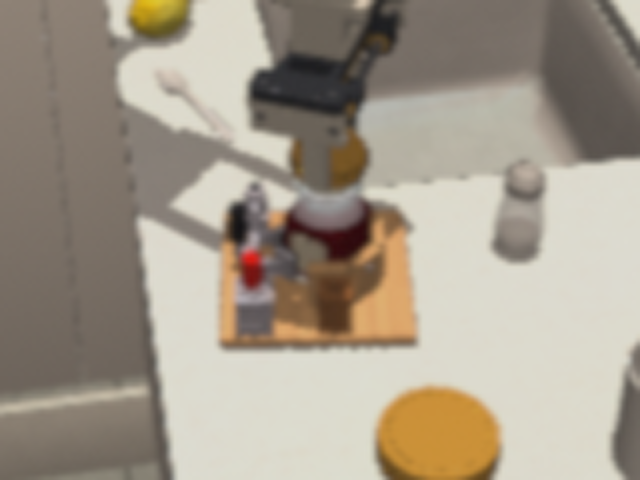

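View pics/w9.png

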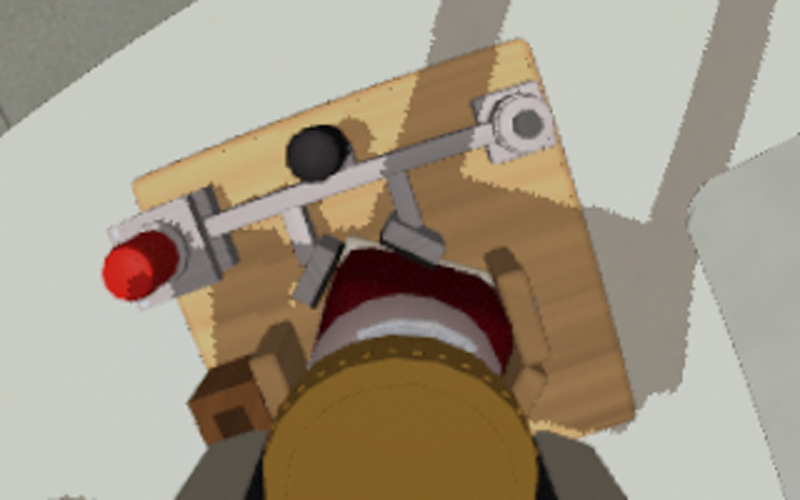

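Call:
apply_moves(
  series=[
    [0.1,0.1,0,-0.15,-0.15,0.2,1],
    [0,0,0,0,0,0,1],
    [0,0,0,0,0,0,1],
    [0,0,0,0,0,0,1],
  ],
)

```text
time_s: 19.15
tool_pos: [525.7, -334.1, 145.7]
tool_rot: [[0.476, 0.879, -0.0], [0.879, -0.476, 0.001], [0.001, -0.001, -1.0]]
ft_force: [0.1, 0.6, -0.4]
width: 60.4
```

```bash
python3 - <<'E'
from cap import *
st,s,Q,f=cap();go(st,[525.6,-334.4,146],63)
# jar rim / cap top positions by depth along visible areas
m=(Q[...,2]>136)&(Q[...,2]<146)&(f[...,0]>f[...,2]+50)&(np.hypot(Q[...,0]-527,Q[...,1]+336)<38)
p=Q[m];c,r=cv2.minEnclosingCircle(p[:,:2].astype(np.float32));print("cap top",m.sum(),c,r,np.median(p[:,2]))
g=np.linalg.lstsq(np.c_[p[:,:2],np.ones(len(p))],p[:,2],rcond=None)[0];print("slope",np.degrees(g[:2]))
E
```

```text
pos [ 525.7 -334.1  145.7] vf [-1.4  2. ] turn [-0.1 -0.  -1.4] shift cm [-0.  0. -0.] F [ 0.1  0.6 -0.4] w 60.4 t 19.15
cap top 8566 (523.3148803710938, -334.6529846191406) 31.41379737854004 140.60314077897146
slope [ 0.1 -0.6]
```

```bash
python3 -c "
from station import ctrl
print(ctrl.close_job())"
```

```text
the job is handed in; nothing more can be done
None
```

The jar is open and the job is handed in at about 19 s. The gripper is still holding the cap, level and centred over the jar.

**What I did**
- **Gate:** I pushed it shut with closed fingers, and the images showed its lug in the fork.
- **Pin:** I took it from the boss and pushed it in until the flange seated. The push peaked at 32 N, and afterwards the knob top read 87–88 mm against 86 expected. Then I let go of it.
- **Cap:** I gripped it at 55 N and turned it about 73° anticlockwise. The torque fell from 0.34 N m to zero, and it lifted with no resistance.

**Last checks**
- **Clearance:** the cap's lower edge is about 11–12 mm above the rim.
- **Level:** the cap's tilt is under 1°.
- **Centring:** the tool is within 0.3 mm of where it gripped the cap. The camera puts the cap's centre about 2 mm off its earlier reading, which is about the calibration error.
- **Jar, gate and pin:** the jar looked in place and the gate still pinned after the lift.
- **Bystanders:** I never went near the other things. The spoon and salt shaker showed in the last side view; I did not check the tin and spice jar afterwards.

**Disagreements**
- The tool drifted about 2.5 mm sideways while unscrewing. I corrected this after the lift.
- The networks' rim position was up to 15 mm off in the side view, so I used depth and the tool position instead.

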